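Free a jammed press block with mallet taps

ROBOT

A 7-joint arm with a two-finger parallel gripper is mounted at the origin on the work surface. World frame = base frame: x ahead of the robot, y to its left, z up, the work surface at z = 0. Lengths are in mm, angles in rad, forces in N, time in s.
With the tool pointing down it reaches from about 350 to 900 mm from the base axis. Payload 7.2 kg.
Tool frame: the origin (TCP) lies on the centre line of the jaws, within the pads' length; the fingertips stand tips_ahead ahead of it and the grasp point (between the pads) lies 6 mm ahead of it (tips_ahead is the distance from the TCP to the fingertips, in mm); z points along the fingers, y is the line along which they close (so a half turn about z gives the same grasp; the last joint's range is limited). The gripper opens to 85 mm and grips with 20 to 120 N. Pads are 22 mm wide; open, the fingers measure 114 mm over their backs; the gripper's body (76 mm by 85 mm) begins 54 mm behind the grasp point. The pads swing forward as they close: fully open they stand 13 mm farther back than shut.
Start: joints at [-1.346, 0.411, -0.013, 1.596, 0.006, 1.134, -0.082], TCP at [180.406, 598.4, 230.897] pointing down, gripper open.
Joint ranges: [-2.95, 2.95], [-0.29, 1.99], [-1.47, 1.44], [0.14, 2.54], [-1.03, 4.17], [0.13, 1.85], [-2.86, 2.86]. Speed limits (rad/s): [2.39, 2.39, 3.01, 3.01, 3.14, 3.14, 3.14].

INTERFACE

Orientations are given as a rotation vector (axis times angle).
In Python, from workcell import get_obs, snapshot, sign_off, trace, tips_ahead gives the robot as it stands. The module is installed in compiled form; this text tells all that it offers.
- The arm moves only by the shell command python3 -m handwheel 'ROWS' [FORCE]. ROWS is JSON, a list of rows, each an object with "travel": the shift along the tool's x, y, z in cm, a list of three; "rotation": the turn, a rotation vector about the tool's x, y, z in degrees, a list of three; "grip": the closure in counts, from 0 (fully open) to 255 (shut). A call has exactly 10 rows; each row is the pose to reach, as a shift and turn from the pose commanded when the call began, along the tool's axes at that moment; what a row does not reach only later rows make up. A row lasts 1/8 s, in which the tool goes at most 62.5 mm and 10.7 degrees, less where a joint would pass 70% of its speed; a pose out of reach is approached as far as the arm can. A call with a gripper value outside its range is refused whole. The fingers move at their own pace and stop on an object; FORCE is the grip in N (left out, the last holds). Time passes only in rows, so rows that repeat a pose let the fingers close, or fill a call up. It gives the time, the measured TCP pose, the force, the opening and the grip force at its end, in the units of the state.
- get_obs(): the state, without advancing time (a new reading comes with each control period).
- snapshot(name): name is "scene" or "top" or "wrist"; returns a dict with "pixels" (384x512x3 uint8, red, green, blue), "mtx" (3x3 intrinsics, pixels), "world_from_camera" (4x4, takes a point from camera to world coordinates). Camera axes: x right, y up, looking along -z (the intrinsics and any distortion apply to the point x, -y, -z); pixel columns grow to the right and rows downward; lengths in mm; the calibration is good to about 2 mm. The wrist camera is an equidistant fisheye: a pixel r from the principal point sees the ray r / f radians off the axis. A picture is of the moment at which its call begins. There is no depth.
- sign_off(): hands the job in; it is judged then, once.
Trained networks look in a picture, given as the dict that the camera call returned (one of the last four; its "shot" number tells which), for a name from the list of things; names that differ only in an ending like _2 or _b are one class to them, and where a whole thing is asked for, a point or a joint stands for the part that bears it (a point fixed in the world has none). Each returns a list of dicts, best first, with "score" (0 to 1); they miss things now and then, are a little off and sometimes report something else, mostly with a low value. They report only what shows in the picture. A call takes as long as a camera call. They do not tell look-alikes from the thing itself.
- trace(name, picture): "region" (384x512 bool, what is visible of it) and "extent" ([left, top, right, bottom] in pixels, round what is visible of it).
The state is a dict: "t": time; "qpos": joint angles; "joint_vel": joint speeds; "joint_efforts": joint torques, N m; "tcp_pos": TCP position; "eef_rot": TCP orientation; "ft_force": force on the tool from outside, world axes, zero at the start; "torque": the same for the moment, N m; "opening": finger opening in mm; "grip_force": force on a finger pad.
Only numpy, scipy, OpenCV 4.12 (cv2) and the standard library are available. Lean on these libraries where they do the work, as an engineer would, in place of code of your own. Each camera call takes 0.05 s, during which the arm holds its last target. There are 200 camera calls.

TASK

The dark press block has jammed proud in the wooden mould. Take the small rubber mallet from its blue cup and work the block down with light taps on its two ends by turns, never hard and never touching the block with the gripper, until it lies flush and level with the frame's rim; then stand the mallet back upright in its cup, leaving everything else where it is.

Things in the scene. Friction and masses are not known exactly. Their poses are not given: they have to be found in the camera images.
- mould: Oblong press mould, fixed to the table: pale wood frame 220 (its x) by 100 (its y) mm with 14 mm walls on a 250 by 130 x 12 mm base board; rim 70 mm above the table. Origin: centre of the underside on the table; z up.
- mould_rim (a point): Centre of the mould's opening at rim height, 70 mm above the table. The block is jammed in the frame at two spots 20 mm either side of its middle, each holding with about 28 N, so a press of about 13 N on one end sinks that end while the other stays.
- press (a joint): How far the middle of the dark wood press block (186 x 66 mm top, in the frame) has gone down, in m. At 0 its top stands 12 mm proud of the rim; at 0.012 it is flush and rests on its stop. It starts between 0.001 and 0.003. A push on its middle moves it only at about 56 N, which is too hard.
- rock (a joint): Tilt of the press block about the mould's y axis, rad; positive = the end at the mould's +x (pad_a) is lower. It wedges at about 0.045 either way; pressing the low end further then does nothing below about 56 N, while the high end gives again at about 13 N, so each tap on the high end gains about 2 mm.
- pad_a (a point): Centre of the yellow 32 mm disc on the block's top, 65 mm from its middle towards the mould's +x: place to tap. Moves with the block. More than 45 N from the mallet is too hard.
- pad_b (a point): The same disc at the other end, 65 mm from the middle towards the mould's -x.
- mallet: Small upright mallet, 0.2 kg, 151 mm tall: black rubber head 36 mm across and 50 mm tall at the bottom (flat round striking face 22 mm across underneath), square 20 x 20 mm pale wooden handle above it from 49 to 151 mm, faces along its x and y. Origin: centre of the striking face; z up the handle.
- mallet_grip (a point): Middle of the handle's upper part, on its axis, 118 mm above the striking face: where to grip, from above.
- cup: Blue open cup, fixed to the table, 62 mm across, 34 mm tall, wall 4 mm, inner floor about 5 mm above the table; the mallet stands in it on its head. Origin: centre of the underside.
- jar_a: Bystander, leave alone: amber jar, red cap, 64 x 100 mm; origin under its centre.
- spice_a: Bystander, leave alone: small glass spice jar, red cap, 40 x 85 mm; origin under its centre.
- can_a: Bystander, leave alone: steel can, green label, 72 x 100 mm; origin under its centre.
- bowl: Bystander, leave alone: white bowl, 140 mm across, 55 mm tall; origin under its centre.
- crate: Bystander, leave alone: slatted wooden crate, 220 x 160 x 80 mm; origin under its centre.
- spice_b: Bystander, leave alone: terracotta-coloured spice jar, white cap, 42 x 90 mm; origin under its centre.
Not all that is in view belongs to the job. Of the things shaped like the mallet, the black one is meant.

How it is judged:
By the outcome, as a careful person would: the job done as asked, in the order asked, and still so for the second after the job is handed in, with the robot touching nothing.
It also fails if it takes over 72 s, if anything falls off the work surface, if the arm or the gripper's body presses on something with over 40 N, if the wrist force passes 120 N, or if a joint passes its speed limit or range.

## Working session

There is one attempt and no reset: what is moved stays moved. The work goes in short steps, Python scripts to look and compute and a shell command to move; the robot and the scene stay as the last step left them, time stands still between calls to the robot, and variables do not carry over. Pictures are saved under pics/ and viewed, at most 10 in all, crops included, and the job is handed in when it is done.

```bash
mkdir -p pics; cat > h.py <<'E'
import numpy as np, cv2
from workcell import *
from scipy.spatial.transform import Rotation as R
def ray(s,px,fish=False):
    K=np.array(s["mtx"]);T=np.array(s["world_from_camera"])
    x=(px[0]-K[0,2])/K[0,0];y=(px[1]-K[1,2])/K[1,1]
    if fish:
        r=np.hypot(x,y);d=np.array([x/r*np.sin(r),y/r*np.sin(r),np.cos(r)]) if r>1e-9 else np.array([0,0,1.])
    else: d=np.array([x,y,1.])
    d=np.array([d[0],-d[1],-d[2]]);d=T[:3,:3]@d
    return T[:3,3],d/np.linalg.norm(d)
def proj(s,P,fish=False):
    K=np.array(s["mtx"]);T=np.array(s["world_from_camera"])
    p=T[:3,:3].T@(np.array(P,float)-T[:3,3]);p=np.array([p[0],-p[1],-p[2]])
    if fish:
        h=np.hypot(p[0],p[1]);th=np.arctan2(h,p[2]);x,y=p[:2]/max(h,1e-9)*th
    else: x,y=p[:2]/p[2]
    return np.array([K[0,0]*x+K[0,2],K[1,1]*y+K[1,2]])
def tri(rs):
    A=np.zeros((3,3));b=np.zeros(3)
    for o,d in rs:
        M=np.eye(3)-np.outer(d,d);A+=M;b+=M@o
    return np.linalg.solve(A,b)
def atz(r,z): o,d=r;return o+d*(z-o[2])/d[2]
def save(s,n): cv2.imwrite(f"pics/{n}.png",s["pixels"][:,:,::-1])
E
python3 - <<'E'
from h import *
o=get_obs();print({k:np.round(v,3) for k,v in o.items()});print(tips_ahead if not callable(tips_ahead) else tips_ahead())
ims=[]
for n in["scene","top"]:
    s=snapshot(n);ims.append(s["pixels"]);print(n,np.round(s["world_from_camera"],2).tolist(),np.round(s["mtx"],1).tolist(),[k for k in s])
    for t in["mallet","cup","mould","press","pad_a","jar_a","spice_a","can_a","bowl","crate"]:
        for r in trace(t,s)[:4]:
            m=r["region"];ys,xs=np.nonzero(m);print(t,round(r["score"],2),np.round(r["extent"]).tolist(),m.sum(),xs.mean().round(1),ys.mean().round(1), atz(ray(s,(xs.mean(),ys.mean())),0).round())
cv2.imwrite("pics/a.png",ims[0][:,:,::-1]);cv2.imwrite("pics/b.png",ims[1][:,:,::-1])
E
```

```text
{'t': np.float64(0.0), 'qpos': array([-1.346,  0.412, -0.013,  1.597,  0.006,  1.134, -0.082]), 'joint_vel': array([ 0.   ,  0.001, -0.001, -0.002, -0.   , -0.   , -0.   ]), 'joint_efforts': array([-0.0000e+00, -6.0064e+01,  6.8200e-01, -2.9941e+01,  1.4000e-02,
        1.1000e-02, -0.0000e+00]), 'tcp_pos': array([180.272, 597.909, 230.062]), 'eef_rot': array([-4.580e-01, -3.108e+00,  3.000e-03]), 'ft_force': array([ 0.028, -0.305, -0.584]), 'torque': array([-0.083, -0.016,  0.007]), 'grip_force': np.float64(0.0), 'opening': np.float64(85.045)}
25.0
scene [[-0.75, -0.46, 0.47, 1144.68], [0.66, -0.51, 0.55, 622.97], [-0.01, 0.73, 0.69, 890.94], [0.0, 0.0, 0.0, 1.0]] [[377.4, 0.0, 258.2], [0.0, 377.4, 189.4], [0.0, 0.0, 1.0]] ['pixels', 'mtx', 'world_from_camera', 'shot']
mallet 0.8 [206.0, 156.0, 217.0, 196.0] 296 209.2 177.7 [ 621. -257.    0.]
mallet 0.73 [305.0, 162.0, 320.0, 189.0] 275 312.2 173.0 [330. -30.   0.]
mallet 0.68 [224.0, 142.0, 234.0, 176.0] 258 227.4 160.7 [ 514. -289.    0.]
mallet 0.52 [196.0, 137.0, 206.0, 173.0] 253 201.4 152.5 [ 558. -396.    0.]
cup 0.72 [222.0
[... 1590 characters left out ...]
0 418.3 222.0 [ 513. -548.    0.]
mould 0.78 [157.0, 176.0, 201.0, 261.0] 3297 178.7 217.0 [524. 209.   0.]
press 0.93 [166.0, 182.0, 192.0, 245.0] 1538 175.7 214.7 [532. 219.   0.]
press 0.5 [161.0, 184.0, 192.0, 247.0] 1516 175.6 214.8 [531. 219.   0.]
pad_a 0.91 [160.0, 184.0, 190.0, 247.0] 1484 175.4 214.9 [531. 220.   0.]
jar_a 0.75 [220.0, 118.0, 242.0, 147.0] 486 230.9 133.2 [798.  48.   0.]
spice_a 0.77 [184.0, 124.0, 205.0, 142.0] 242 194.7 133.0 [798. 166.   0.]
can_a 0.92 [279.0, 116.0, 300.0, 146.0] 570 290.3 131.5 [ 806. -145.    0.]
bowl 0.96 [66.0, 212.0, 113.0, 257.0] 1759 88.3 233.1 [472. 490.   0.]
crate 0.64 [382.0, 179.0, 455.0, 264.0] 4781 418.3 222.1 [ 513. -548.    0.]
```

View pics/a.png

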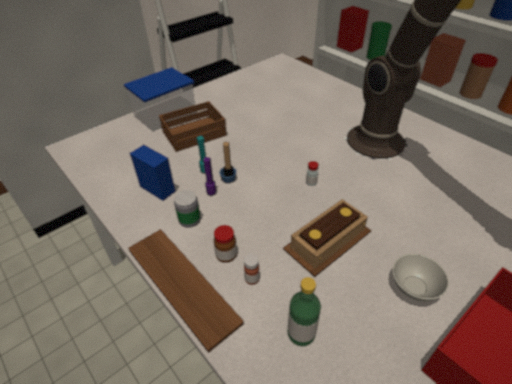

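View pics/b.png

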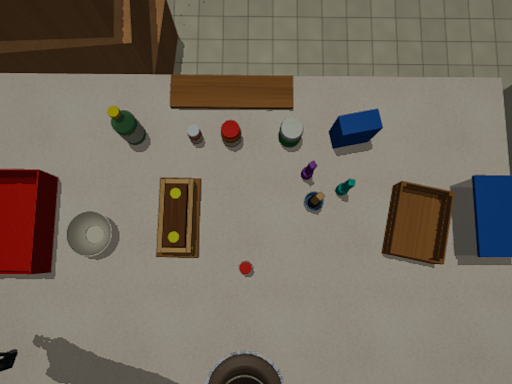

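The scene view shows three mallet shapes: a wooden handle with a black head in the blue cup (228,160), a purple one (209,177) and a teal one (201,152). In the top view they are at (316,200), (308,171) and (345,187). By the description I choose the one with the wooden handle in the cup. The mould is at (328,237) in scene and (178,217) in top, with yellow discs at top (175,193) and (174,237).

```bash
python3 - <<'E'
from h import *
S=snapshot("scene");T=snapshot("top")
def yel(s,x0,y0,x1,y1):
    h=cv2.cvtColor(s["pixels"],cv2.COLOR_RGB2HSV);m=cv2.inRange(h,(22,150,90),(35,255,255))
    M=np.zeros_like(m);M[y0:y1,x0:x1]=m[y0:y1,x0:x1]
    n,l,st,c=cv2.connectedComponentsWithStats(M)
    return [(c[i],st[i,4]) for i in range(1,n) if st[i,4]>15]
a=yel(S,290,195,370,280);b=yel(T,155,170,205,260);print(a,b)
# scene: far from scene cam = nearer robot
a=sorted(a,key=lambda c:-c[0][1]);b=sorted(b,key=lambda c:c[0][1])
for p,q in zip(a,b):
    P=tri([ray(S,p[0]),ray(T,q[0])]);print("pad",P.round(1),proj(S,P)-p[0],proj(T,P)-q[0])
c1=cv2.resize(S["pixels"][130:205,185:260],(390,390),interpolation=cv2.INTER_CUBIC)
c2=cv2.resize(T["pixels"][155:215,290:365],(400,320),interpolation=cv2.INTER_CUBIC)
im=np.zeros((390,800,3),np.uint8);im[:,:390]=c1;im[:320,400:]=c2
cv2.imwrite("pics/c.png",im[:,:,::-1])
E
```

```text
[] [(array([174.96039604, 192.73267327]), np.int32(101)), (array([173.01904762, 236.44761905]), np.int32(105))]
```

View pics/c.png

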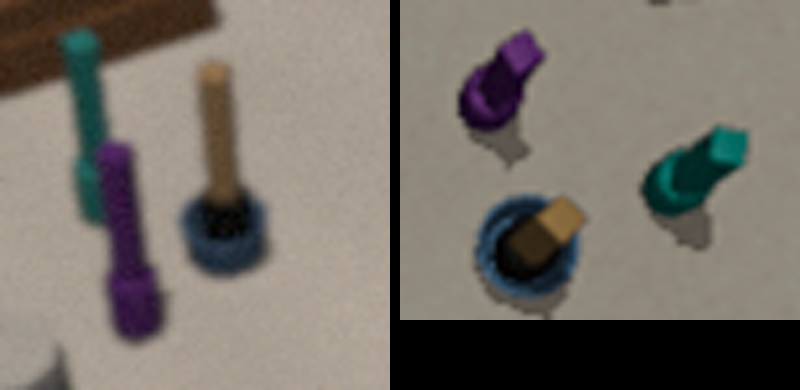

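The crop confirms it: the wooden handle with a black head stands in the blue cup. The handle top is at scene (226,144) and top (320.7,196).

```bash
cat >> h.py <<'E'
def plan(P,yaw=None):
    "travel (cm, tool axes) from commanded~measured pose to TCP point P, and rotation about tool z for tool-y axis at world yaw"
    o=get_obs();r=R.from_rotvec(o["eef_rot"]);t=r.inv().apply(np.array(P)-o["tcp_pos"])/10
    y=r.apply([0,1,0]);cur=np.degrees(np.arctan2(y[1],y[0]))
    print("tcp",o["tcp_pos"].round(1),"travel",t.round(2),"tool y yaw",cur.round(2),"tilt",np.degrees(np.arccos(-r.apply([0,0,1])[2])).round(2))
    if yaw is not None: print("rotz",[round(-((yaw-cur+90)%180-90),2)], "tilt comps tool",r.inv().apply([0,0,-1]).round(4))
E
python3 - <<'E'
from h import *
S=snapshot("scene");T=snapshot("top")
P=tri([ray(S,(226.1,143.8)),ray(T,(320.7,195.9))]);print("handle top",P.round(1),proj(S,P),proj(T,P))
P=tri([ray(S,(227.9,171.3)),ray(T,(314,201.1))]);print("cup rim",P.round(1),proj(S,P),proj(T,P))
h=cv2.cvtColor(S["pixels"],cv2.COLOR_RGB2HSV)
print(h[234:238,313:318].reshape(-1,3)[::3].tolist())
m=cv2.inRange(h[195:255,295:365],(19,180,120),(40,255,255));n,l,st,c=cv2.connectedComponentsWithStats(m)
a=sorted([c[i]+[295,195] for i in range(1,n) if st[i,4]>15],key=lambda c:-c[1]);print(a)
b=[(174.96,192.73),(173.02,236.45)]
for p,q in zip(a,b):
    P=tri([ray(S,p),ray(T,q)]);print("pad",P.round(1),proj(S,P)-p,proj(T,P)-q)
W=snapshot("wrist");o=get_obs();print(np.round(W["world_from_camera"],2).tolist(),W["mtx"])
r=R.from_rotvec(o["eef_rot"]);print(r.as_matrix().round(3));print("cam in tool",r.inv().apply(np.array(W["world_from_camera"])[:3,3]-o["tcp_pos"]).round(1))
plan((600,-215,280))
E
```

```text
handle top [ 570.4 -211.9  149. ] [225.2813978  143.62958151] [320.01198601 196.59823491]
cup rim [ 572.  -212.1   30.4] [227.29217153 171.18480193] [313.50553294 201.5955475 ]
[[21, 174, 177], [21, 171, 179], [21, 168, 182], [21, 176, 175], [21, 169, 180], [21, 170, 165], [21, 172, 169]]
[]
[[0.29, -0.91, -0.3, 102.26], [0.96, 0.27, 0.09, 621.94], [-0.0, -0.32, 0.95, 373.82], [0.0, 0.0, 0.0, 1.0]] [[297.31863964   0.         257.21752363]
 [  0.         297.31863964 187.64037891]
 [  0.           0.           1.        ]]
[[-0.957  0.289  0.   ]
 [ 0.289  0.957  0.   ]
 [ 0.     0.    -1.   ]]
cam in tool [  81.6   -0.  -142.9]
tcp [180.4 598.4 230.9] travel [-63.65 -65.77  -4.91] tool y yaw 73.22 tilt 0.0
```

```bash
python3 -m handwheel '[{"travel":[-6,-6.6,-5.9],"rotation":[0,0,0],"grip":0},{"travel":[-10,-10.9,-5.9],"rotation":[0,0,0],"grip":0},{"travel":[-14,-15.3,-5.9],"rotation":[0,0,0],"grip":0},{"travel":[-18,-19.6,-5.9],"rotation":[0,0,0],"grip":0},{"travel":[-22,-24,-5.9],"rotation":[0,0,0],"grip":0},{"travel":[-26,-28.4,-5.9],"rotation":[0,0,0],"grip":0},{"travel":[-30,-32.7,-5.9],"rotation":[0,0,0],"grip":0},{"travel":[-34,-37.1,-5.9],"rotation":[0,0,0],"grip":0},{"travel":[-38,-41.5,-5.9],"rotation":[0,0,0],"grip":0},{"travel":[-42,-45.8,-5.9],"rotation":[0,0,0],"grip":0}]' 30
python3 - <<'E'
from h import *
plan((580,-213,280))
E
```

```text
t: 2.6
tcp_pos: [447.0, 44.9, 290.4]
eef_rot: [0.458, 3.107, 0.002]
ft_force: [1.2, 0.7, 0.3]
opening: 85.7
grip_force: 0.0
tcp [447.   44.9 290.4] travel [-20.17 -20.87   1.03] tool y yaw 73.24 tilt 0.09
```

```bash
python3 -m handwheel '[{"travel":[-4,-4.2,0],"rotation":[0,0,0],"grip":0},{"travel":[-8,-8.4,0],"rotation":[0,0,0],"grip":0},{"travel":[-12,-12.5,0],"rotation":[0,0,0],"grip":0},{"travel":[-15.5,-16.2,0],"rotation":[0,0,0],"grip":0},{"travel":[-18.5,-19.2,0],"rotation":[0,0,0],"grip":0},{"travel":[-20.1,-20.9,0],"rotation":[0,0,0],"grip":0},{"travel":[-20.1,-20.9,0],"rotation":[0,0,0],"grip":0},{"travel":[-20.1,-20.9,0],"rotation":[0,0,0],"grip":0},{"travel":[-20.1,-20.9,0],"rotation":[0,0,0],"grip":0},{"travel":[-20.1,-20.9,0],"rotation":[0,0,0],"grip":0}]'
python3 - <<'E'
from h import *
W=snapshot("wrist");p=proj(W,(571,-212,150),True);print(p,proj(W,(571,-212,40),True))
im=W["pixels"];x,y=p.round().astype(int);x=min(max(x,80),430);y=min(max(y,60),323)
print(x,y);c=cv2.resize(im[y-60:y+60,x-80:x+80],(800,600),interpolation=cv2.INTER_CUBIC)
cv2.imwrite("pics/d.png",c[:,:,::-1]);save(W,"dfull")
E
```

```text
t: 3.85
tcp_pos: [578.5, -210.3, 290.2]
eef_rot: [0.456, 3.108, 0.001]
ft_force: [0.7, 0.2, -0.0]
opening: 85.3
grip_force: 0.0
[253.50350234 168.14142998] [254.46939828 147.20364863]
254 168
```

View pics/d.png

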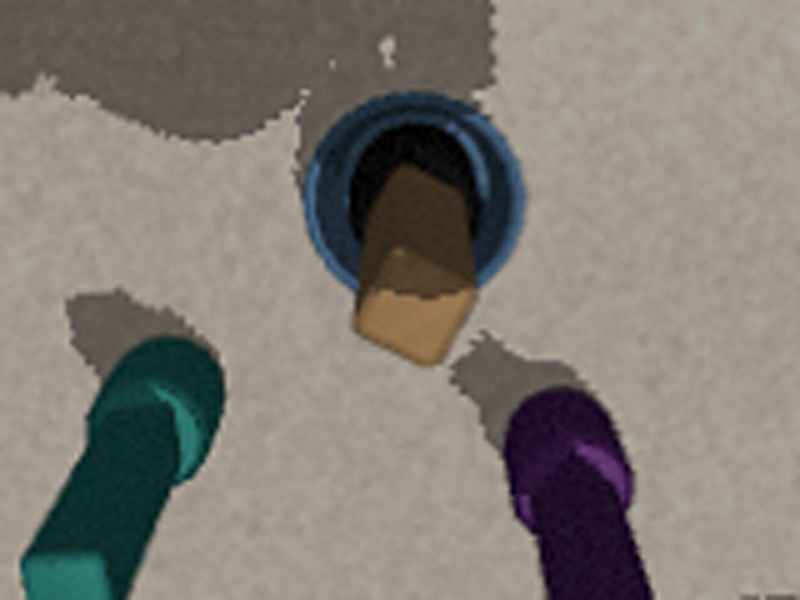

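The wrist crop shows the top face of the wooden handle with corners at crop (357,323), (432,365), (476,290) and (398,248). The black head stands in the cup, and the teal and purple ones are to either side.

```bash
python3 - <<'E'
from h import *
W=snapshot("wrist");C=[(357,323),(432,365),(476,290),(398,248)]
Q=np.array([atz(ray(W,(174+x/5,108+y/5),True),155) for x,y in C]);print(Q.round(1),Q.mean(0).round(1))
for i in range(4):
    d=Q[(i+1)%4]-Q[i];print(np.hypot(*d[:2]).round(1),np.degrees(np.arctan2(d[1],d[0])).round(1))
# cup rim ellipse: extremes crop left305 right526 top 90 bottom~300
q=[atz(ray(W,(174+x/5,108+y/5),True),34) for x,y in [(305,195),(526,200)]];print("cup ctr",np.mean(q,0).round(1),np.linalg.norm(q[0]-q[1]))
S=snapshot("scene");T=snapshot("top")
for m,n in ((S,(226.1,143.8)),):
    print(tri([ray(S,n),ray(T,(320.7,195.9)),ray(W,(174+416/5,108+306/5),True)]).round(1))
# pads
h=cv2.cvtColor(S["pixels"],cv2.COLOR_RGB2HSV)
m=cv2.inRange(h[195:255,295:365],(18,140,130),(40,255,255));n,l,st,c=cv2.connectedComponentsWithStats(m);print(st[1:,4],c[1:]+[295,195])
E
```

```text
[[ 571.8 -220.6  155. ]
 [ 584.2 -209.1  155. ]
 [ 572.1 -196.6  155. ]
 [ 559.8 -208.6  155. ]] [ 571.9 -208.7  155. ]
16.9 42.8
17.4 134.1
17.2 -135.7
16.9 -45.0
cup ctr [ 573.4 -209.3   34. ] 60.344557314016896
[ 571.5 -210.2  150.9]
[68 82] [[345.25       211.48529412]
 [314.7804878  233.91463415]]
```

```bash
python3 - <<'E'
from h import *
plan((572,-209.5,200),44); plan((572,-209.5,128),44); print(get_obs()["qpos"].round(2))
E
```

```text
tcp [ 578.5 -211.   290. ] travel [ 0.67 -0.05  9.  ] tool y yaw 73.25 tilt 0.02
rotz [np.float64(29.25)] tilt comps tool [ 2.e-04 -2.e-04  1.e+00]
tcp [ 578.5 -211.   290. ] travel [ 0.67 -0.05 16.2 ] tool y yaw 73.25 tilt 0.02
rotz [np.float64(29.25)] tilt comps tool [ 2.e-04 -2.e-04  1.e+00]
[-0.2   0.4   0.66  1.57 -0.25  1.26  1.78]
```

```bash
python3 -m handwheel '[{"travel":[0.3,0,1.5],"rotation":[0,0,9.7],"grip":0},{"travel":[0.67,-0.05,3],"rotation":[0,0,19.5],"grip":0},{"travel":[0.67,-0.05,4.5],"rotation":[0,0,29.2],"grip":0},{"travel":[0.67,-0.05,6],"rotation":[0,0,29.2],"grip":0},{"travel":[0.67,-0.05,7.5],"rotation":[0,0,29.2],"grip":0},{"travel":[0.67,-0.05,9],"rotation":[0,0,29.2],"grip":0},{"travel":[0.67,-0.05,9],"rotation":[0,0,29.2],"grip":0},{"travel":[0.67,-0.05,9],"rotation":[0,0,29.2],"grip":0},{"travel":[0.67,-0.05,9],"rotation":[0,0,29.2],"grip":0},{"travel":[0.67,-0.05,9],"rotation":[0,0,29.2],"grip":0}]'
python3 - <<'E'
from h import *
plan((572,-209.5,128),44);print(get_obs()["qpos"].round(2))
W=snapshot("wrist");save(W,"e");print(proj(W,(572,-209.5,155),True))
E
```

```text
t: 5.3
tcp_pos: [572.2, -209.9, 200.3]
eef_rot: [1.226, 2.892, 0.0]
ft_force: [0.7, 0.4, -0.4]
opening: 85.4
grip_force: 0.0
tcp [ 572.2 -209.9  200.3] travel [0.05 0.01 7.23] tool y yaw 44.03 tilt 0.05
rotz [np.float64(0.03)] tilt comps tool [ 6.e-04 -6.e-04  1.e+00]
[-0.25  0.49  0.74  1.71 -0.36  1.09  1.37]
[257.55078915 212.27889125]
```

View pics/e.png

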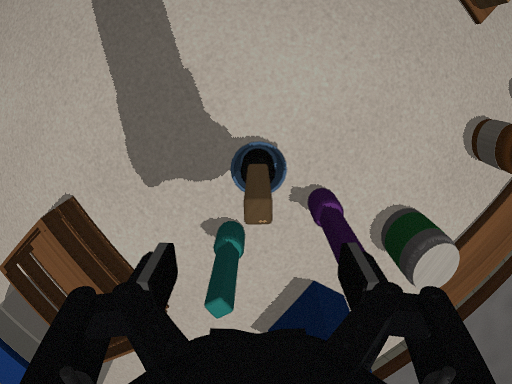

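The wrist view shows the handle top at (258,212), aligned with the jaws. The purple mallet (350,250) lies near the right finger, so I check clearance first.

```bash
python3 - <<'E'
from h import *
S=snapshot("scene");T=snapshot("top");o=get_obs();r=R.from_rotvec(o["eef_rot"])
for n,a,b in(("purple",(207.1,158.8),(313.4,164)),("teal",(200.8,137.7),(351.9,182.4))):
    P=tri([ray(S,a),ray(T,b)]);print(n,P.round(1),"in tool xy",r.inv().apply(P-o["tcp_pos"]).round(1))
E
```

```text
purple [ 661.8 -192.7  146.7] in tool xy [-50.1  76.5  53.5]
teal [ 609.9 -301.7  145. ] in tool xy [-92.4 -36.6  55.1]
```

```bash
python3 -m handwheel '[{"travel":[0.05,0,1.5],"rotation":[0,0,0],"grip":0},{"travel":[0.05,0,3],"rotation":[0,0,0],"grip":0},{"travel":[0.05,0,4.5],"rotation":[0,0,0],"grip":0},{"travel":[0.05,0,6],"rotation":[0,0,0],"grip":0},{"travel":[0.05,0,7.2],"rotation":[0,0,0],"grip":0},{"travel":[0.05,0,7.2],"rotation":[0,0,0],"grip":0},{"travel":[0.05,0,7.2],"rotation":[0,0,0],"grip":120},{"travel":[0.05,0,7.2],"rotation":[0,0,0],"grip":255},{"travel":[0.05,0,7.2],"rotation":[0,0,0],"grip":255},{"travel":[0.05,0,7.2],"rotation":[0,0,0],"grip":255}]' 60
python3 - <<'E'
from h import *
o=get_obs();print(o["tcp_pos"],o["ft_force"],o["torque"],o["opening"],o["grip_force"])
S=snapshot("scene");T=snapshot("top")
a=[(314.78,233.91),(345.25,211.49)];b=[(174.96,192.73),(173.02,236.45)]
for p,q in zip(a,b):
    P=tri([ray(S,p),ray(T,q)]);print("pad",P.round(1),proj(S,P)-p,proj(T,P)-q)
E
```

```text
t: 6.7
tcp_pos: [572.0, -209.6, 128.4]
eef_rot: [1.226, 2.891, 0.001]
ft_force: [1.1, 0.6, 1.0]
opening: 19.0
grip_force: 58.8
[ 572.0236479  -209.56994215  128.42140415] [1.08661981 0.62601328 1.01459019] [-0.03835377 -0.08457707 -0.02183409] 18.97720945010434 58.794203996658325
pad [588.5 209.4  79.7] [-0.41988979 -0.03627698] [-0.31047858  0.23950801]
pad [458.7 210.8  79.7] [-0.38356286 -0.01775133] [-0.30973771  0.22548462]
```

```bash
python3 -m handwheel '[{"travel":[0,0,-2],"rotation":[0,0,0],"grip":255},{"travel":[0,0,-5],"rotation":[0,0,0],"grip":255},{"travel":[0,0,-8],"rotation":[0,0,0],"grip":255},{"travel":[1.5,1.6,-10],"rotation":[0,0,0],"grip":255},{"travel":[4.9,5.1,-10],"rotation":[0,0,0],"grip":255},{"travel":[8.9,9.3,-10],"rotation":[0,0,0],"grip":255},{"travel":[12.9,13.5,-10],"rotation":[0,0,0],"grip":255},{"travel":[16.9,17.7,-10],"rotation":[0,0,0],"grip":255},{"travel":[20.9,21.9,-10],"rotation":[0,0,0],"grip":255},{"travel":[24.9,26,-10],"rotation":[0,0,0],"grip":255}]' 80
python3 - <<'E'
from h import *
plan((588.5,209.5,210))
E
```

```text
t: 8.05
tcp_pos: [585.2, 152.0, 229.0]
eef_rot: [1.227, 2.892, 0.001]
ft_force: [1.1, -0.7, -2.1]
opening: 18.9
grip_force: 78.4
tcp [585.2 152.  229. ] travel [3.9  4.23 1.9 ] tool y yaw 44.01 tilt 0.02
```

```bash
python3 -m handwheel '[{"travel":[2.5,2.7,0],"rotation":[0,0,0],"grip":255},{"travel":[4,4.3,0],"rotation":[0,0,0],"grip":255},{"travel":[4,4.3,0.7],"rotation":[0,0,0],"grip":255},{"travel":[4,4.3,1.4],"rotation":[0,0,0],"grip":255},{"travel":[4,4.3,2],"rotation":[0,0,0],"grip":255},{"travel":[4,4.3,2.2],"rotation":[0,0,0],"grip":255},{"travel":[4,4.3,2.4],"rotation":[0,0,0],"grip":255},{"travel":[4,4.3,2.5],"rotation":[0,0,0],"grip":255},{"travel":[4,4.3,2.6],"rotation":[0,0,0],"grip":255},{"travel":[4,4.3,2.7],"rotation":[0,0,0],"grip":255}]'
python3 - <<'E'
from h import *
plan((588.5,209.5,203));W=snapshot("wrist");S=snapshot("scene")
im=np.zeros((384,790,3),np.uint8);im[:,:512]=W["pixels"];im[:278,512:]=cv2.resize(S["pixels"][180:290,275:385],(278,278),interpolation=cv2.INTER_CUBIC)
cv2.imwrite("pics/f.png",im[:,:,::-1])
E
```

```text
t: 9.3
tcp_pos: [589.3, 208.2, 202.8]
eef_rot: [1.227, 2.891, 0.002]
ft_force: [-4.0, -1.0, 9.8]
opening: 18.6
grip_force: 80.2
tcp [589.3 208.2 202.8] travel [ 0.14  0.03 -0.02] tool y yaw 43.99 tilt 0.09
```

View pics/f.png

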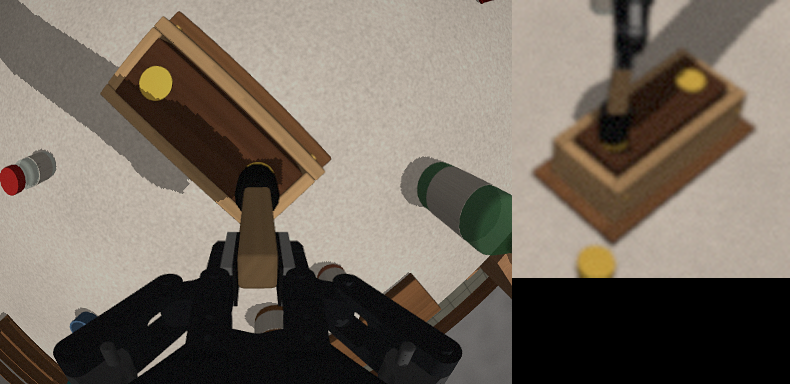

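The wrist view shows the head centred on the near pad (258,170) with light contact. The other pad is at (155,83).

```bash
python3 -m handwheel '[{"travel":[0.08,0,0.05],"rotation":[0,0,0],"grip":255},{"travel":[0.08,0,0.1],"rotation":[0,0,0],"grip":255},{"travel":[0.08,0,0.15],"rotation":[0,0,0],"grip":255},{"travel":[0.08,0,0.2],"rotation":[0,0,0],"grip":255},{"travel":[0.08,0,0.25],"rotation":[0,0,0],"grip":255},{"travel":[0.08,0,0.3],"rotation":[0,0,0],"grip":255},{"travel":[0.08,0,0.35],"rotation":[0,0,0],"grip":255},{"travel":[0.08,0,0.4],"rotation":[0,0,0],"grip":255},{"travel":[0.08,0,0.4],"rotation":[0,0,0],"grip":255},{"travel":[0.08,0,0.4],"rotation":[0,0,0],"grip":255}]'
python3 - <<'E'
from h import *
o=get_obs();print(o["tcp_pos"].round(2),o["ft_force"].round(1),o["torque"].round(2))
E
```

```text
t: 10.65
tcp_pos: [589.4, 208.5, 200.2]
eef_rot: [1.227, 2.89, 0.004]
ft_force: [-4.0, -3.0, 18.2]
opening: 19.1
grip_force: 81.5
[589.37 208.46 200.15] [-4.  -3.  18.2] [-1.03  1.61  0.02]
```

```bash
python3 -m handwheel '[{"travel":[0,0,-1.5],"rotation":[0,0,0],"grip":255},{"travel":[1.4,-1.4,-2],"rotation":[0,0,0],"grip":255},{"travel":[5.6,-5.6,-2],"rotation":[0,0,0],"grip":255},{"travel":[9.2,-9.2,-1.8],"rotation":[0,0,0],"grip":255},{"travel":[9.2,-9.2,-1.3],"rotation":[0,0,0],"grip":255},{"travel":[9.2,-9.2,-0.9],"rotation":[0,0,0],"grip":255},{"travel":[9.2,-9.2,-0.6],"rotation":[0,0,0],"grip":255},{"travel":[9.2,-9.2,-0.3],"rotation":[0,0,0],"grip":255},{"travel":[9.2,-9.2,0],"rotation":[0,0,0],"grip":255},{"travel":[9.2,-9.2,0.2],"rotation":[0,0,0],"grip":255}]'
python3 - <<'E'
from h import *
o=get_obs();print(o["tcp_pos"].round(2),o["ft_force"].round(1),o["torque"].round(2))
E
```

```text
t: 11.9
tcp_pos: [459.9, 212.2, 197.2]
eef_rot: [1.229, 2.891, 0.004]
ft_force: [-7.6, -1.6, 32.2]
opening: 18.5
grip_force: 84.0
[459.93 212.17 197.16] [-7.6 -1.6 32.2] [-0.5   2.76 -0.  ]
```

```bash
python3 -m handwheel '[{"travel":[0,0,-1.7],"rotation":[0,0,0],"grip":255},{"travel":[-1.4,1.4,-2],"rotation":[0,0,0],"grip":255},{"travel":[-5.5,5.6,-2],"rotation":[0,0,0],"grip":255},{"travel":[-9.1,9.2,-1.7],"rotation":[0,0,0],"grip":255},{"travel":[-9.1,9.2,-1.2],"rotation":[0,0,0],"grip":255},{"travel":[-9.1,9.2,-0.8],"rotation":[0,0,0],"grip":255},{"travel":[-9.1,9.2,-0.5],"rotation":[0,0,0],"grip":255},{"travel":[-9.1,9.2,-0.2],"rotation":[0,0,0],"grip":255},{"travel":[-9.1,9.2,0.05],"rotation":[0,0,0],"grip":255},{"travel":[-9.1,9.2,0.25],"rotation":[0,0,0],"grip":255}]'
python3 - <<'E'
from h import *
o=get_obs();print(o["tcp_pos"].round(2),o["ft_force"].round(1),o["torque"].round(2))
E
```

```text
t: 13.15
tcp_pos: [589.2, 209.1, 195.6]
eef_rot: [1.226, 2.887, 0.004]
ft_force: [0.3, -3.2, 19.7]
opening: 18.9
grip_force: 82.8
[589.19 209.11 195.63] [ 0.3 -3.2 19.7] [-1.51  0.24  0.05]
```

```bash
python3 -m handwheel '[{"travel":[0,0,-1.7],"rotation":[0,0,0],"grip":255},{"travel":[1.4,-1.4,-2],"rotation":[0,0,0],"grip":255},{"travel":[5.6,-5.6,-2],"rotation":[0,0,0],"grip":255},{"travel":[9.2,-9.2,-1.6],"rotation":[0,0,0],"grip":255},{"travel":[9.2,-9.2,-1.2],"rotation":[0,0,0],"grip":255},{"travel":[9.2,-9.2,-0.8],"rotation":[0,0,0],"grip":255},{"travel":[9.2,-9.2,-0.5],"rotation":[0,0,0],"grip":255},{"travel":[9.2,-9.2,-0.2],"rotation":[0,0,0],"grip":255},{"travel":[9.2,-9.2,0.05],"rotation":[0,0,0],"grip":255},{"travel":[9.2,-9.2,0.05],"rotation":[0,0,0],"grip":255}]'
python3 - <<'E'
from h import *
o=get_obs();print(o["tcp_pos"].round(2),o["ft_force"].round(1),o["torque"].round(2))
E
```

```text
t: 14.4
tcp_pos: [457.9, 213.0, 193.2]
eef_rot: [-1.228, -2.89, -0.002]
ft_force: [-6.7, -0.6, 15.1]
opening: 18.6
grip_force: 82.3
[457.93 213.01 193.22] [-6.7 -0.6 15.1] [0.15 2.2  0.03]
```

```bash
python3 -m handwheel '[{"travel":[0,0,-1.7],"rotation":[0,0,0],"grip":255},{"travel":[-1.4,1.4,-2],"rotation":[0,0,0],"grip":255},{"travel":[-5.6,5.6,-2],"rotation":[0,0,0],"grip":255},{"travel":[-9.3,9.2,-1.5],"rotation":[0,0,0],"grip":255},{"travel":[-9.3,9.2,-1.1],"rotation":[0,0,0],"grip":255},{"travel":[-9.3,9.2,-0.7],"rotation":[0,0,0],"grip":255},{"travel":[-9.3,9.2,-0.4],"rotation":[0,0,0],"grip":255},{"travel":[-9.3,9.2,-0.1],"rotation":[0,0,0],"grip":255},{"travel":[-9.3,9.2,0.15],"rotation":[0,0,0],"grip":255},{"travel":[-9.3,9.2,0.25],"rotation":[0,0,0],"grip":255}]'
python3 - <<'E'
from h import *
o=get_obs();print(o["tcp_pos"].round(2),o["ft_force"].round(1),o["torque"].round(2))
E
```

```text
t: 15.65
tcp_pos: [589.3, 208.6, 192.2]
eef_rot: [1.226, 2.888, 0.004]
ft_force: [0.6, -3.6, 10.9]
opening: 18.4
grip_force: 81.9
[589.28 208.6  192.2 ] [ 0.6 -3.6 10.9] [-1.19 -0.09  0.04]
```

```bash
python3 -m handwheel '[{"travel":[0,0,0.05],"rotation":[0,0,0],"grip":255},{"travel":[0,0,0.1],"rotation":[0,0,0],"grip":255},{"travel":[0,0,0.1],"rotation":[0,0,0],"grip":255},{"travel":[0,0,0.1],"rotation":[0,0,0],"grip":255},{"travel":[0,0,0.1],"rotation":[0,0,0],"grip":255},{"travel":[0,0,0.1],"rotation":[0,0,0],"grip":255},{"travel":[0,0,0.1],"rotation":[0,0,0],"grip":255},{"travel":[0,0,0.1],"rotation":[0,0,0],"grip":255},{"travel":[0,0,0.1],"rotation":[0,0,0],"grip":255},{"travel":[0,0,0.1],"rotation":[0,0,0],"grip":255}]'
python3 - <<'E'
from h import *
o=get_obs();print(o["tcp_pos"].round(2),o["ft_force"].round(1),o["torque"].round(2))
E
```

```text
t: 16.9
tcp_pos: [589.4, 208.6, 191.8]
eef_rot: [1.225, 2.888, 0.004]
ft_force: [-0.7, -3.1, 13.3]
opening: 18.5
grip_force: 82.4
[589.41 208.58 191.82] [-0.7 -3.1 13.3] [-1.32  0.07  0.08]
```

```bash
python3 -m handwheel '[{"travel":[0,0,-1.7],"rotation":[0,0,0],"grip":255},{"travel":[1.4,-1.4,-2.1],"rotation":[0,0,0],"grip":255},{"travel":[5.6,-5.6,-2.1],"rotation":[0,0,0],"grip":255},{"travel":[9.2,-9.2,-1.6],"rotation":[0,0,0],"grip":255},{"travel":[9.2,-9.2,-1.2],"rotation":[0,0,0],"grip":255},{"travel":[9.2,-9.2,-0.8],"rotation":[0,0,0],"grip":255},{"travel":[9.2,-9.2,-0.5],"rotation":[0,0,0],"grip":255},{"travel":[9.2,-9.2,-0.25],"rotation":[0,0,0],"grip":255},{"travel":[9.2,-9.2,-0.05],"rotation":[0,0,0],"grip":255},{"travel":[9.2,-9.2,-0.05],"rotation":[0,0,0],"grip":255}]'
python3 - <<'E'
from h import *
o=get_obs();print(o["tcp_pos"].round(2),o["ft_force"].round(1),o["torque"].round(2))
E
```

```text
t: 18.15
tcp_pos: [459.2, 212.4, 191.4]
eef_rot: [-1.228, -2.891, -0.004]
ft_force: [-7.5, -0.7, 26.8]
opening: 18.4
grip_force: 84.2
[459.16 212.41 191.41] [-7.5 -0.7 26.8] [-0.25  2.85  0.05]
```

```bash
python3 -m handwheel '[{"travel":[0,0,-1.7],"rotation":[0,0,0],"grip":255},{"travel":[-1.4,1.4,-2.1],"rotation":[0,0,0],"grip":255},{"travel":[-5.6,5.6,-2.1],"rotation":[0,0,0],"grip":255},{"travel":[-9.2,9.2,-1.6],"rotation":[0,0,0],"grip":255},{"travel":[-9.2,9.2,-1.2],"rotation":[0,0,0],"grip":255},{"travel":[-9.2,9.2,-0.8],"rotation":[0,0,0],"grip":255},{"travel":[-9.2,9.2,-0.5],"rotation":[0,0,0],"grip":255},{"travel":[-9.2,9.2,-0.35],"rotation":[0,0,0],"grip":255},{"travel":[-9.2,9.2,-0.2],"rotation":[0,0,0],"grip":255},{"travel":[-9.2,9.2,-0.2],"rotation":[0,0,0],"grip":255}]'
python3 - <<'E'
from h import *
o=get_obs();print(o["tcp_pos"].round(2),o["ft_force"].round(1),o["torque"].round(2))
E
```

```text
t: 19.4
tcp_pos: [588.6, 208.8, 193.4]
eef_rot: [1.226, 2.89, 0.003]
ft_force: [-0.3, -2.9, 9.4]
opening: 18.7
grip_force: 82.0
[588.58 208.8  193.39] [-0.3 -2.9  9.4] [-1.07  0.31 -0.  ]
```

```bash
python3 -m handwheel '[{"travel":[0,0,-1.5],"rotation":[0,0,0],"grip":255},{"travel":[1.4,-1.4,-1.8],"rotation":[0,0,0],"grip":255},{"travel":[5.6,-5.6,-1.8],"rotation":[0,0,0],"grip":255},{"travel":[9.2,-9.2,-1.5],"rotation":[0,0,0],"grip":255},{"travel":[9.2,-9.2,-1.1],"rotation":[0,0,0],"grip":255},{"travel":[9.2,-9.2,-0.7],"rotation":[0,0,0],"grip":255},{"travel":[9.2,-9.2,-0.4],"rotation":[0,0,0],"grip":255},{"travel":[9.2,-9.2,-0.25],"rotation":[0,0,0],"grip":255},{"travel":[9.2,-9.2,-0.15],"rotation":[0,0,0],"grip":255},{"travel":[9.2,-9.2,-0.15],"rotation":[0,0,0],"grip":255}]'
python3 - <<'E'
from h import *
o=get_obs();print(o["tcp_pos"].round(2),o["ft_force"].round(1),o["torque"].round(2))
E
```

```text
t: 20.65
tcp_pos: [459.0, 211.4, 193.3]
eef_rot: [1.228, 2.891, 0.001]
ft_force: [-1.6, -2.1, 8.4]
opening: 18.4
grip_force: 81.9
[459.02 211.38 193.26] [-1.6 -2.1  8.4] [-0.42  0.68  0.03]
```

```bash
python3 -m handwheel '[{"travel":[0,0,-1],"rotation":[0,0,0],"grip":255},{"travel":[0,0,-1.5],"rotation":[0,0,0],"grip":255},{"travel":[2.9,-3,-1.5],"rotation":[0,0,0],"grip":255},{"travel":[2.9,-3,-1.2],"rotation":[0,0,0],"grip":255},{"travel":[2.9,-3,-0.8],"rotation":[0,0,0],"grip":255},{"travel":[2.9,-3,-0.5],"rotation":[0,0,0],"grip":255},{"travel":[2.9,-3,-0.3],"rotation":[0,0,0],"grip":255},{"travel":[2.9,-3,-0.1],"rotation":[0,0,0],"grip":255},{"travel":[2.9,-3,0],"rotation":[0,0,0],"grip":255},{"travel":[2.9,-3,0],"rotation":[0,0,0],"grip":255}]'
python3 - <<'E'
from h import *
o=get_obs();print(o["tcp_pos"].round(2),o["ft_force"].round(1),o["torque"].round(2))
E
```

```text
t: 21.9
tcp_pos: [417.0, 211.6, 193.4]
eef_rot: [1.228, 2.892, 0.001]
ft_force: [-2.8, -2.2, 11.2]
opening: 18.8
grip_force: 82.2
[416.95 211.63 193.35] [-2.8 -2.2 11.2] [-0.66  0.87 -0.03]
```

```bash
python3 -m handwheel '[{"travel":[0,0,-2],"rotation":[0,0,0],"grip":255},{"travel":[0,0,-4.5],"rotation":[0,0,0],"grip":255},{"travel":[-2.7,-1.2,-4.5],"rotation":[0,0,0],"grip":255},{"travel":[-7.2,-3.2,-4.5],"rotation":[0,0,0],"grip":255},{"travel":[-11.7,-5.2,-4.5],"rotation":[0,0,0],"grip":255},{"travel":[-16.2,-7.2,-4.5],"rotation":[0,0,0],"grip":255},{"travel":[-20.7,-9.1,-4.5],"rotation":[0,0,0],"grip":255},{"travel":[-25.2,-11.1,-4.5],"rotation":[0,0,0],"grip":255},{"travel":[-29.7,-13.1,-4.5],"rotation":[0,0,0],"grip":255},{"travel":[-34.2,-15.1,-4.5],"rotation":[0,0,0],"grip":255}]'
python3 - <<'E'
from h import *
plan((572,-209.6,230),44)
S=snapshot("scene");W=snapshot("top")
im=np.zeros((400,800,3),np.uint8);im[:,:400]=cv2.resize(S["pixels"][190:290,275:375],(400,400),interpolation=cv2.INTER_CUBIC);im[:,400:]=cv2.resize(W["pixels"][168:268,130:230],(400,400),interpolation=cv2.INTER_CUBIC)
cv2.imwrite("pics/g.png",im[:,:,::-1])
E
```

```text
t: 23.15
tcp_pos: [546.0, -140.6, 237.1]
eef_rot: [-1.226, -2.892, 0.0]
ft_force: [1.0, 0.7, -2.2]
opening: 18.5
grip_force: 80.3
tcp [ 546.  -140.6  237.1] travel [-6.77 -2.93  0.71] tool y yaw 44.06 tilt 0.01
rotz [np.float64(0.06)] tilt comps tool [-1.e-04  1.e-04  1.e+00]
```

View pics/g.png

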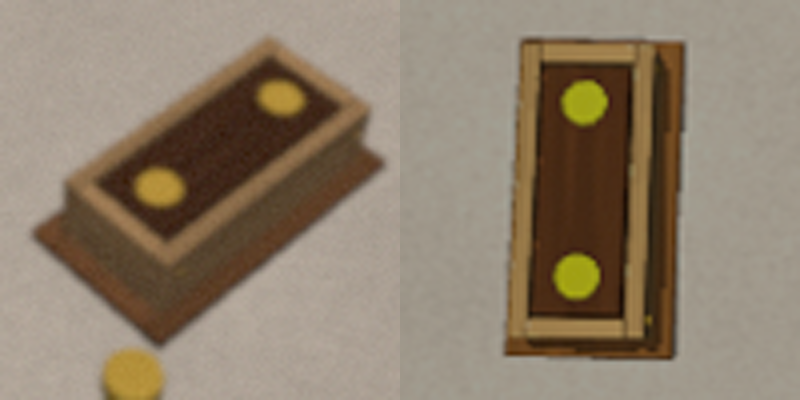

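The block looks flush and level with the frame in both views, with pads at crop (160,187), (281,98), (584,103) and (577,277). Next the mallet goes back over the cup.

```bash
python3 -m handwheel '[{"travel":[-3.5,-1.5,0],"rotation":[0,0,0],"grip":255},{"travel":[-5.8,-2.5,0],"rotation":[0,0,0],"grip":255},{"travel":[-6.8,-2.95,0],"rotation":[0,0,0],"grip":255},{"travel":[-6.8,-2.95,1],"rotation":[0,0,0],"grip":255},{"travel":[-6.8,-2.95,3],"rotation":[0,0,0],"grip":255},{"travel":[-6.8,-2.95,5],"rotation":[0,0,0],"grip":255},{"travel":[-6.8,-2.95,6],"rotation":[0,0,0],"grip":255},{"travel":[-6.8,-2.95,6.5],"rotation":[0,0,0],"grip":255},{"travel":[-6.8,-2.95,6.5],"rotation":[0,0,0],"grip":255},{"travel":[-6.8,-2.95,6.5],"rotation":[0,0,0],"grip":255}]'
python3 - <<'E'
from h import *
plan((572,-209.6,129),44)
W=snapshot("wrist");print(proj(W,(572,-209.6,34),True))
cv2.imwrite("pics/i.png",cv2.resize(W["pixels"][110:290,140:380],(800,600),interpolation=cv2.INTER_CUBIC)[:,:,::-1])
E
```

```text
t: 24.5
tcp_pos: [571.7, -208.8, 172.9]
eef_rot: [1.227, 2.891, 0.0]
ft_force: [-1.1, 0.6, -2.9]
opening: 18.5
grip_force: 80.2
tcp [ 571.7 -208.8  172.9] travel [-0.07 -0.04  4.39] tool y yaw 44.02 tilt 0.06
rotz [np.float64(0.02)] tilt comps tool [ 8.e-04 -5.e-04  1.e+00]
[256.87050887 175.69105489]
```

View pics/i.png

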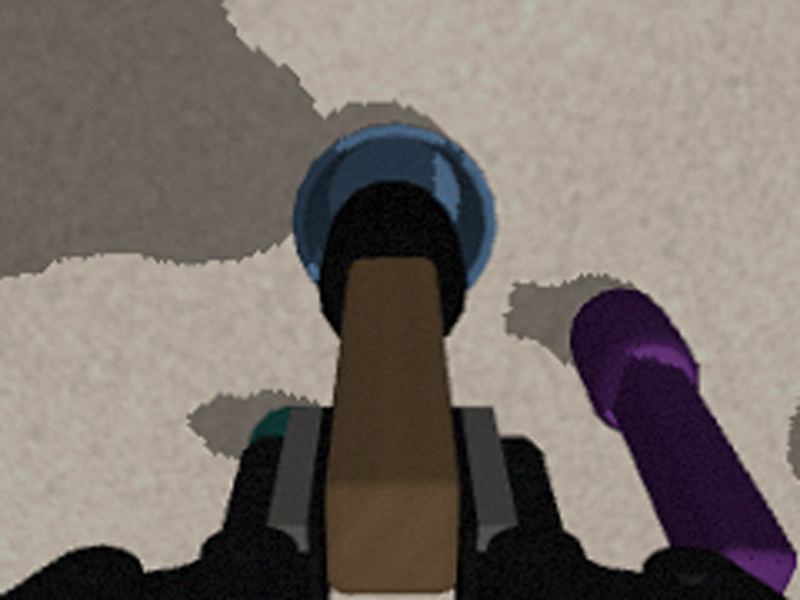

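The head (395,260) sits over the cup (395,220), so I lower it straight down.

```bash
python3 -m handwheel '[{"travel":[-0.05,-0.04,1],"rotation":[0,0,0],"grip":255},{"travel":[-0.05,-0.04,2],"rotation":[0,0,0],"grip":255},{"travel":[-0.05,-0.04,3],"rotation":[0,0,0],"grip":255},{"travel":[-0.05,-0.04,3.6],"rotation":[0,0,0],"grip":255},{"travel":[-0.05,-0.04,4],"rotation":[0,0,0],"grip":255},{"travel":[-0.05,-0.04,4.2],"rotation":[0,0,0],"grip":255},{"travel":[-0.05,-0.04,4.35],"rotation":[0,0,0],"grip":255},{"travel":[-0.05,-0.04,4.4],"rotation":[0,0,0],"grip":255},{"travel":[-0.05,-0.04,4.4],"rotation":[0,0,0],"grip":255},{"travel":[-0.05,-0.04,4.4],"rotation":[0,0,0],"grip":255}]'
```

```text
t: 25.8
tcp_pos: [571.5, -209.2, 128.5]
eef_rot: [1.227, 2.892, 0.0]
ft_force: [-0.6, 0.4, -1.8]
opening: 18.5
grip_force: 80.5
```

```bash
python3 -m handwheel '[{"travel":[0,0,0.05],"rotation":[0,0,0],"grip":255},{"travel":[0,0,0.05],"rotation":[0,0,0],"grip":180},{"travel":[0,0,0.05],"rotation":[0,0,0],"grip":120},{"travel":[0,0,0.05],"rotation":[0,0,0],"grip":60},{"travel":[0,0,0.05],"rotation":[0,0,0],"grip":0},{"travel":[0,0,0.05],"rotation":[0,0,0],"grip":0},{"travel":[0,0,-1],"rotation":[0,0,0],"grip":0},{"travel":[0,0,-3],"rotation":[0,0,0],"grip":0},{"travel":[0,0,-6],"rotation":[0,0,0],"grip":0},{"travel":[0,0,-10],"rotation":[0,0,0],"grip":0}]' 20
python3 - <<'E'
from h import *
W=snapshot("wrist");S=snapshot("scene")
im=np.zeros((390,800,3),np.uint8);im[:384,:400]=W["pixels"][:,56:456];im[:,400:]=cv2.resize(S["pixels"][130:205,185:262],(400,390),interpolation=cv2.INTER_CUBIC)
cv2.imwrite("pics/j.png",im[:,:,::-1])
E
```

```text
t: 27.05
tcp_pos: [571.2, -209.3, 230.3]
eef_rot: [-1.227, -2.892, 0.0]
ft_force: [1.2, -0.2, -0.1]
opening: 85.3
grip_force: 0.0
```

View pics/j.png

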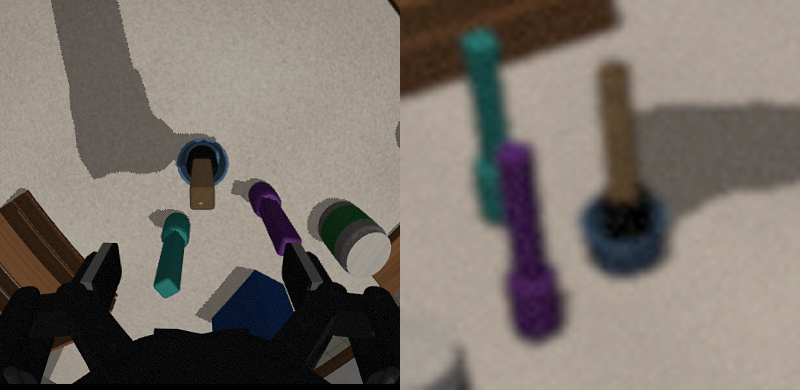

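The mallet stands upright in its cup (202,165), and the teal and purple ones have not moved. The gripper is clear.

```bash
python3 -c "
from workcell import sign_off
print(sign_off())"
```

```text
the job is handed in; nothing more can be done
None
```

I tapped the press block down on its two ends by turns until it was flush and level: by mallet touch, both pads and the rim agree to about 0.1 mm. The mallet is back upright in its cup and the job was handed in at about 27 s; the highest force reading between taps was about 32 N.

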